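# Turn over the iron-rest plate and seat it on its pins

### The job

Get the iron rest ready for a hot pressing iron: take the rest plate with the red grip, turn it over so that its bare aluminium face is down and its black padded face is up, and seat it on the rest's two brass pins, flat on the deck, thick pin in the large hole and thin pin in the small hole. Then let go of it. Leave the similar plate with the blue grip where it lies.

Things in the scene. Friction and masses are not known exactly. Their poses are not given: they have to be found in the camera images.
- rest_plate_mid (a point): Centre of the loose plate with the red grip, 150 x 104 x 11 mm, about 0.4 kg, flat on a grey mat (robot's left), black orange-ribbed pad down. x: along its length to the grip end (robot's right at start); z: out of the bare aluminium face (up now, must end down). Through holes: 46 mm wide at x -30, y +22 mm; 26 mm at x +40, y -22. Turned over, with its x along the rest's x, they match the pins.
- red_grip_mid (a point): Mid-height of the red grip: block 36 wide (y), 14 thick (x), 48 mm tall, standing up (z). Its hinge, parallel to the plate's y, is 35 mm below this point, 87 mm from the plate's centre, at mid-thickness. It swings easily half a turn past the plate's end, to stand up from either face; slight friction keeps it up. Lifted by it, the plate swings to hang straight down, far edge 162 mm below the hinge.
- rest_seat (a point): Seat centre on the fixed steel iron rest (robot's right), on its deck, 40 mm above the table. z up; x to the end where the grip goes (about robot's left). Deck x -62 to +66, 100 mm wide; a 6 mm high foot juts 11 mm. Brass pins 14 mm tall: 28 mm thick at x -30, y -22; 8 mm at x +40, y +22. The hanging plate can be lowered beyond the deck's -x end and laid over that edge, grip going down to +x.
- other_plate_mid (a point): Centre of the other plate: same size, same mat, but a blue grip and mirrored holes. It stays where it is. Either plate may be the nearer one.
There are look-alikes about, which are no part of the job. Leave any green look-alike of the part that bears rest_seat alone.

How it is judged:
By the outcome, as a careful person would: the job done as asked, in the order asked, and still so for the second after the job is handed in, with the robot touching nothing.
It also fails if it takes over 45 s, if anything falls off the work surface, if the arm or the gripper's body presses on something with over 40 N, if the wrist force passes 120 N, or if a joint passes its speed limit or range.

### The arm

A 6-joint arm with a two-finger parallel gripper is mounted at the origin on the work surface. World frame = base frame: x ahead of the robot, y to its left, z up, the work surface at z = 0. Lengths are in m, angles in rad, forces in N, time in s.
With the tool pointing down it reaches from about 0.325 to 0.775 m from the base axis. Payload 5.5 kg.
Tool frame: the origin (TCP) lies on the centre line of the jaws, within the pads' length; the fingertips stand bot.nose_length ahead of it and the grasp point (between the pads) lies 2 mm behind it (bot.nose_length is the distance from the TCP to the fingertips, in m); z points along the fingers, y is the direction in which the jaws open and shut (so a half turn about z gives the same grasp; the last joint's range is limited). The gripper opens to 88 mm and grips with 3 to 60 N. Pads are 20 mm wide; open, the fingers measure 115 mm over their backs; the gripper's body (75 mm by 178 mm) begins 61 mm behind the grasp point.
Start: joints at [1.208, 0.091, 1.231, -0, 1.82, -0.057], TCP at [0.181, 0.572, 0.24] pointing down, gripper open.
Joint ranges: [-2.87, 2.87], [-0.86, 2.18], [0.17, 2.46], [-1.51, 4.65], [0.06, 2.69], [-2.65, 2.65]. Speed limits (rad/s): [2.57, 2.57, 3.01, 3.14, 3.14, 3.14].

### API

Orientations are given as [roll, pitch, yaw] about the fixed x, y, z axes, in that order (R = Rz(yaw) Ry(pitch) Rx(roll)).
In Python, from station import readout, eyes, ticket, bot gives the robot as it stands.
- The arm moves only by the tool servo_tool, never from a script. Its argument "commands" is a list of rows, each a list of 7 numbers: the gripper command: -1 is fully open, 1 is shut, values between are in proportion, then the shift along the tool's x, y, z in mm, then the turn, a rotation vector about the tool's x, y, z in rad. In form: [[hand, x, y, z, ax, ay, az], ...]. A call has 1 to 12 rows; each row shifts and turns the commanded pose from where the row before left it, along the tool's axes as they then stand; what a row does not reach is not made up. A row lasts 1/10 s, in which the tool goes at most 50 mm and 8.59 degrees, less where a joint would pass 70% of its speed; a pose out of reach is approached as far as the arm can. A call is refused whole if a number of a shift passes 50 or a number of a turn 0.15, either way. A call with a gripper value outside its range is refused whole. The fingers move at their own pace and stop on an object; "squeeze" is the grip in N (left out, the last holds). Time passes only in rows, so rows that do not move let the fingers close. It gives the time, the measured TCP pose, the force and the opening at its end, in the units of the state.
- readout.read_state(): the state, without advancing time (a new reading comes with each control period).
- eyes.camera(name): name is "scene" or "side" or "wrist"; returns (picture, depth): 400x640x3 uint8, red, green, blue; 400x640 float32, m along the optical axis (not along the pixel's ray), 0 where there is no reading.
- eyes.get_calibration(name): a dict with "fx", "fy", "cx", "cy" (pixels), "xyz" and "rotation" of the camera in the world; the wrist camera has in their place "T_tool_cam" (4x4, takes a point from camera to tool coordinates, whose origin is the TCP and whose axes are the flange's). Camera axes: x right, y down, z forward; pixel columns grow to the right and rows downward; lengths in m; the calibration is good to about 2 mm. A picture is of the moment at which its call begins: read the wrist's pose just before it. get_calibration takes no time and is no camera call.
- ticket.close_job(): hands the job in, once; it reports no verdict.
Trained networks look in the newest picture that a camera, given by its name, has taken for a name from the list of things; names that differ only in an ending like _2 or _b are one class to them, and where a whole thing is asked for, a point or a joint stands for the part that bears it (a point fixed in the world has none). Each returns a list of dicts, best first, with "conf" (0 to 1); they miss things now and then, are a little off and sometimes report something else, mostly with a low value. They report only what shows in the picture. A call takes as long as a camera call. They do not tell look-alikes from the thing itself.
- eyes.boxes_of(label, camera): "point" ([x, y, z] in m, in world coordinates, good to about 4 mm: the middle of the surface that is visible of it).
- eyes.landmark_of(label, camera): "point" ([x, y, z] in m, in world coordinates, good to about 4 mm: a listed point, or the origin of a listed thing).
The state is a dict: "clock": time; "qpos": joint angles; "qd": joint speeds; "tau": joint torques, N m; "tool_pos": TCP position; "orientation": TCP orientation; "wrist_force": force on the tool from outside, world axes, zero at the start; "moment": the same for the moment, N m; "width": finger opening in m.
Only numpy, scipy, OpenCV 4.12 (cv2) and the standard library are available. Lean on these libraries where they do the work, as an engineer would, in place of code of your own. Each camera call takes 0.05 s, during which the arm holds its last target. There are 200 camera calls.

## Working session

There is one attempt and no reset: what is moved stays moved. The work goes in short steps, Python scripts to look and compute and a tool call to move; the robot and the scene stay as the last step left them, time stands still between calls to the robot, and variables do not carry over. Pictures are saved under pics/ and viewed, about 8 in all and at most 12, crops included, and the job is handed in when it is done.

Besides the shell and the picture viewer there is one more tool, called after "Call:" as name(argument=value, ...), one argument or row to a line, values as JSON. servo_tool: Moves the arm, as the interface text tells. Its arguments: {"type":"object","properties":{"commands":{"type":"array"},"squeeze":{"type":"number"}},"required":["commands"]}

```bash
ls; mkdir -p pics
cat > h.py <<'E'
import numpy as np, cv2
from scipy.spatial.transform import Rotation as R
from station import readout, eyes, ticket, bot
def save(n,p,crop=None,s=1):
    im=p[:,:,::-1]
    if crop: im=im[crop[1]:crop[3],crop[0]:crop[2]]
    if s!=1: im=cv2.resize(im,None,fx=s,fy=s,interpolation=cv2.INTER_CUBIC)
    cv2.imwrite('pics/'+n+'.png',im)
def tool(st=None):
    st=st or readout.read_state()
    T=np.eye(4);T[:3,3]=st['tool_pos'];T[:3,:3]=R.from_euler('xyz',st['orientation']).as_matrix();return T
def camT(name,T=None):
    c=eyes.get_calibration(name)
    if name=='wrist': return c,(tool() if T is None else T)@np.array(c['T_tool_cam'])
    M=np.eye(4);M[:3,:3]=c['rotation'];M[:3,3]=c['xyz'];return c,M
def cloud(name,d,T=None):
    c,M=camT(name,T);v,u=np.mgrid[:d.shape[0],:d.shape[1]]
    P=np.stack([(u-c['cx'])/c['fx']*d,(v-c['cy'])/c['fy']*d,d],-1)
    return P@M[:3,:3].T+M[:3,3]
def proj(name,p,T=None):
    c,M=camT(name,T);q=np.linalg.inv(M)@np.append(p,1);return [round(float(c['fx']*q[0]/q[2]+c['cx'])),round(float(c['fy']*q[1]/q[2]+c['cy']))]
E
python3 - <<'E'
from h import *
print(readout.read_state(), bot.nose_length)
for n in ('scene','side','wrist'):
    p,d=eyes.camera(n); save(n+'0',p); np.savez('pics/'+n+'0.npz',p=p,d=d)
    c,M=camT(n); print(n,M[:3,3].round(3),M[:3,2].round(2))
    if n=='side': continue
    for l in ('rest_plate_mid','red_grip_mid','rest_seat','other_plate_mid'):
        for r in eyes.landmark_of(l,n): print(n,l,np.round(r['point'],4),round(r['conf'],2),proj(n,r['point']))
E
```

```text
pics
{'clock': 0.0, 'qpos': array([ 1.20833371e+00,  9.18729039e-02,  1.23185230e+00,  2.22764152e-06,
        1.81981148e+00, -5.67089552e-02]), 'qd': array([-0.0003701 ,  0.0007661 , -0.00113978, -0.0007881 ,  0.00023845,
       -0.00087855]), 'tau': array([-2.36039687e-04, -4.46469927e+01, -4.06432021e+01,  6.98184664e-02,
        2.99521547e-02, -1.66994878e-04]), 'tool_pos': array([0.18052115, 0.57192726, 0.23851741]), 'orientation': array([-3.13965188e+00, -1.12341045e-04,  2.83583943e+00]), 'wrist_force': array([ 0.27238764, -0.45415615, -0.27166155]), 'moment': array([-0.0189716 , -0.08857555,  0.004446  ]), 'width': 0.08771262417390664} 0.017
scene [ 1.587 -0.648  0.943] [1.18 1.18 1.18]Traceback (most recent call last):
  File "<stdin>", line 8, in <module>
  File "h.py", line 21, in proj
    c,M=camT(name,T);q=np.linalg.inv(M)@np.append(p,1);return [round(float(c['fx']*q[0]/q[2]+c['cx'])),round(float(c['fy']*q[1]/q[2]+c['cy']))]
                       ~~~~~~~~~~~~~^^^
    ainv = _umath_linalg.inv(a, signature=signature)
    raise LinAlgError("Singular matrix")
numpy.linalg.LinAlgError: Singular matrix
```

```bash
sed -i "s/M\[:3,:3\]=c\['rotation'\]/M[:3,:3]=R.from_euler('xyz',c['rotation']).as_matrix()/" h.py
python3 - <<'E'
from h import *
for n in ('scene','side','wrist'):
    p,d=eyes.camera(n); save(n+'0',p); np.savez('pics/'+n+'0.npz',p=p,d=d)
    c,M=camT(n); print(n,M[:3,3].round(3),M[:3,2].round(2))
    for l in ('rest_plate_mid','red_grip_mid','rest_seat','other_plate_mid'):
        for r in eyes.landmark_of(l,n): print(n,l,np.round(r['point'],4),round(r['conf'],2),proj(n,r['point']))
a=cv2.imread('pics/scene0.png');b=cv2.imread('pics/wrist0.png')
E
```

```text
scene [ 1.587 -0.648  0.943] [-0.73  0.31 -0.61]
scene rest_plate_mid [0.6066 0.2634 0.0071] 0.74 [454, 206]
scene red_grip_mid [0.6191 0.176  0.0415] 0.62 [435, 205]
scene rest_seat [ 0.5149 -0.1698  0.0405] 0.85 [321, 211]
scene rest_seat [ 0.5618 -0.6506  0.0419] 0.6 [165, 259]
scene other_plate_mid [0.45   0.2398 0.0109] 0.87 [422, 181]
side [-0.029 -0.818  0.667] [ 0.54  0.59 -0.6 ]
side rest_plate_mid [0.6054 0.2625 0.0059] 0.96 [248, 141]
side red_grip_mid [0.6229 0.1799 0.0417] 0.6 [265, 138]
side rest_seat [ 0.5575 -0.6489  0.0382] 0.9 [486, 291]
side rest_seat [ 0.5168 -0.1695  0.0394] 0.88 [311, 197]
side other_plate_mid [0.4529 0.2423 0.0101] 0.7 [211, 158]
wrist [0.111 0.594 0.386] [ 0.26 -0.08 -0.96]
```

View pics/scene0.png

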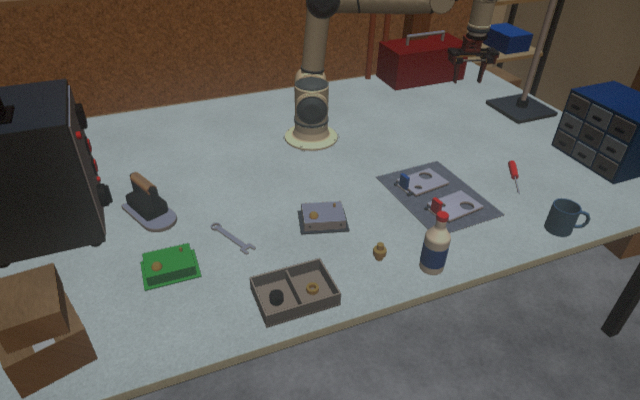

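View pics/wrist0.png

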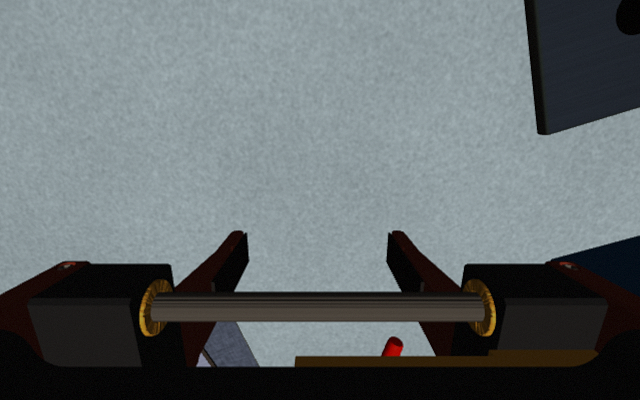

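Candidates, by scene pixels:
- **Plates:** the red-grip plate is at (454,206) with its grip at (435,205). The blue-grip plate is at (422,181) and stays where it is.
- **Rests:** the grey steel rest is at (321,211). The green one at (165,259) is the look-alike and gets left alone.

Next I'll move the wrist camera over the plates.

```bash
cat >> h.py <<'E'
def plan(pts,g=-1,T=None,step=45):
    """pts: list of (x,y,z[m],jaw heading deg or None); prints rows"""
    T=tool() if T is None else T
    p=T[:3,3].copy()*1000; h=np.arctan2(T[1,1],T[0,1]); rows=[]
    for x,y,z,hd in pts:
        q=np.array([x,y,z])*1000; h2=h if hd is None else np.radians(hd)
        n=max(1,int(np.ceil(max(np.linalg.norm(q-p)/step,abs(h2-h)/.14))))
        for i in range(n):
            w=(q-p)/n; dh=(h2-h)/n; hh=h+dh*i
            yv=np.array([np.cos(hh),np.sin(hh)]); xv=np.array([-yv[1],yv[0]])
            rows.append([g,round(float(w[:2]@xv),1),round(float(w[:2]@yv),1),round(float(-w[2]),1),0,0,round(float(-dh),3)])
        p=q;h=h2
    print(len(rows)); print(str(rows).replace('], [','],\n['))
E
python3 - <<'E'
from h import *
T=tool();print(T.round(3))
plan([(.58,.215,.28,100)])
E
```

```text
[[-0.954  0.301 -0.     0.181]
 [ 0.301  0.954  0.     0.572]
 [ 0.     0.    -1.     0.24 ]
 [ 0.     0.     0.     1.   ]]
12
[[-1, -40.7, -18.4, -3.4, 0, 0, -0.04],
[-1, -39.9, -20.0, -3.4, 0, 0, -0.04],
[-1, -39.1, -21.6, -3.4, 0, 0, -0.04],
[-1, -38.2, -23.1, -3.4, 0, 0, -0.04],
[-1, -37.2, -24.6, -3.4, 0, 0, -0.04],
[-1, -36.2, -26.1, -3.4, 0, 0, -0.04],
[-1, -35.2, -27.5, -3.4, 0, 0, -0.04],
[-1, -34.0, -28.9, -3.4, 0, 0, -0.04],
[-1, -32.8, -30.2, -3.4, 0, 0, -0.04],
[-1, -31.6, -31.5, -3.4, 0, 0, -0.04],
[-1, -30.3, -32.8, -3.4, 0, 0, -0.04],
[-1, -29.0, -34.0, -3.4, 0, 0, -0.04]]
```

Call:
servo_tool(
  commands=[
    [-1,-40.7,-18.4,-3.4,0,0,-0.04],
    [-1,-39.9,-20,-3.4,0,0,-0.04],
    [-1,-39.1,-21.6,-3.4,0,0,-0.04],
    [-1,-38.2,-23.1,-3.4,0,0,-0.04],
    [-1,-37.2,-24.6,-3.4,0,0,-0.04],
    [-1,-36.2,-26.1,-3.4,0,0,-0.04],
    [-1,-35.2,-27.5,-3.4,0,0,-0.04],
    [-1,-34,-28.9,-3.4,0,0,-0.04],
    [-1,-32.8,-30.2,-3.4,0,0,-0.04],
    [-1,-31.6,-31.5,-3.4,0,0,-0.04],
    [-1,-30.3,-32.8,-3.4,0,0,-0.04],
    [-1,-29,-34,-3.4,0,0,-0.04],
  ],
)

```text
clock: 2.05
tool_pos: [0.5809, 0.2135, 0.2807]
orientation: [3.141, 0.0, -2.966]
wrist_force: [-0.8, -0.3, 0.4]
width: 0.0879
```

Run:
```python
from h import *
T=tool();print(T.round(3), readout.read_state()['clock'])
n='wrist'; p,d=eyes.camera(n); save('wrist1',p); np.savez('pics/wrist1.npz',p=p,d=d,T=T)
for l in ('rest_plate_mid','red_grip_mid','other_plate_mid'):
    for r in eyes.landmark_of(l,n): print(l,np.round(r['point'],4),round(r['conf'],2),proj(n,r['point']))
P=cloud(n,d,T); hsv=cv2.cvtColor(p,cv2.COLOR_RGB2HSV)
red=((hsv[...,0]<8)|(hsv[...,0]>172))&(hsv[...,1]>150)&(hsv[...,2]>70)&(d>.2)
red&=(P[...,2]>.02)&(P[...,2]<.12)
Q=P[red];print(len(Q),Q.min(0),Q.max(0),Q.mean(0))
# scene/side red grip
for s in('scene','side'):
    f=np.load('pics/%s0.npz'%s);PP=cloud(s,f['d']);hs=cv2.cvtColor(f['p'],cv2.COLOR_RGB2HSV)
    m=((hs[...,0]<8)|(hs[...,0]>172))&(hs[...,1]>120)&(np.linalg.norm(PP[...,:2]-[.62,.178],axis=-1)<.05)
    print(s,m.sum(),np.percentile(PP[m],[3,50,97],axis=0).round(4))
```

```text
[[-0.985 -0.175  0.     0.581]
 [-0.175  0.985  0.     0.213]
 [-0.     0.    -1.     0.281]
 [ 0.     0.     0.     1.   ]] 2.05
rest_plate_mid [0.6098 0.2648 0.0081] 0.69 [349, 199]
red_grip_mid [0.6202 0.1771 0.0449] 0.8 [288, 203]
other_plate_mid [0.4492 0.2415 0.0056] 0.69 [353, 88]
1110 [0.46586149 0.16781785 0.0200017 ] [0.63848735 0.61197198 0.06668088] [0.531658   0.49390236 0.03309365]
scene 46 [[0.6099 0.1694 0.0327]
 [0.6335 0.1766 0.0621]
 [0.6403 0.182  0.0669]]
side 130 [[0.6029 0.1668 0.0194]
 [0.6181 0.1708 0.0442]
 [0.6376 0.177  0.0656]]
```

View pics/wrist1.png

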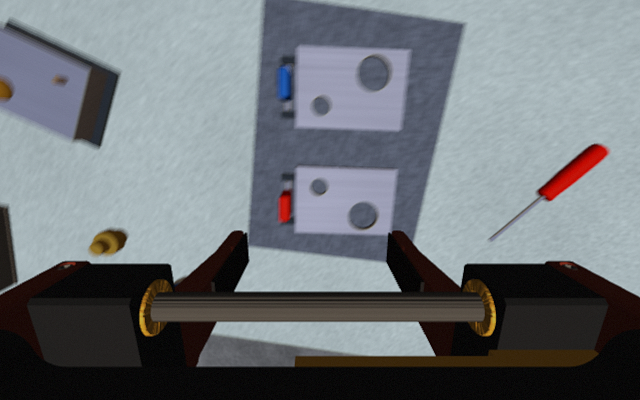

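Run:
```python
from h import *
f=np.load('pics/wrist1.npz');p,d,T=f['p'],f['d'],f['T'];P=cloud('wrist',d,T);hs=cv2.cvtColor(p,cv2.COLOR_RGB2HSV)
roi=np.zeros(d.shape,bool);roi[155:245,270:410]=1
print('bright z',np.percentile(P[roi&(hs[...,2]>120)&(hs[...,1]<60)][:,2],[5,50,95]).round(4))
m=roi&(hs[...,2]>120)&(hs[...,1]<70)
cn,_=cv2.findContours(m.astype(np.uint8),cv2.RETR_EXTERNAL,cv2.CHAIN_APPROX_NONE);c=max(cn,key=cv2.contourArea)
z=np.median(P[m][:,2]); C,M=camT('wrist',T)
def ray(u,v,z):
    r=M[:3,:3]@np.array([(u-C['cx'])/C['fx'],(v-C['cy'])/C['fy'],1]);return M[:3,3]+r*(z-M[2,3])/r[2]
W=np.array([ray(*q[0],z)[:2] for q in c])*1000
print('plate rect mm',cv2.minAreaRect(W.astype(np.float32)))
hol=roi&~m
red=roi&((hs[...,0]<8)|(hs[...,0]>172))&(hs[...,1]>120)
Q=P[red];print('grip',np.percentile(Q,[2,50,98],axis=0).round(4))
top=Q[Q[:,2]>np.percentile(Q[:,2],98)-.006];print('top',len(top),top.mean(0).round(4),cv2.minAreaRect((top[:,:2]*1000).astype(np.float32)))
for n in('scene','side'):
    g=np.load('pics/%s0.npz'%n);PP=cloud(n,g['d'])
    mm=(np.linalg.norm(PP[...,:2]-[.515,-.17],axis=-1)<.1)&(PP[...,2]>.033)&(PP[...,2]<.046)
    X=PP[mm];print(n,mm.sum(),'z',np.median(X[:,2]).round(4),cv2.minAreaRect((X[:,:2]*1000).astype(np.float32)))
    mm=(np.linalg.norm(PP[...,:2]-[.515,-.17],axis=-1)<.1)&(PP[...,2]>.048)
    X=PP[mm];print(np.c_[X.round(3),g['p'][mm]][::3])
```

```text
bright z [0.0041 0.015  0.0164]
plate rect mm ((612.1951904296875, 260.67767333984375), (107.4261703491211, 156.5054931640625), 7.997365474700928)
grip [[0.5612 0.1609 0.0034]
 [0.6124 0.1781 0.0646]
 [0.6606 0.2618 0.2855]]
top 64 [0.5611 0.2573 0.2853] ((537.8949584960938, 229.08819580078125), (81.2035903930664, 7.099624156951904), 49.86137008666992)
scene 840 z 0.0412 ((517.84912109375, -166.13706970214844), (129.03346252441406, 107.5456314086914), 75.11274719238281)
[[ 5.04e-01 -1.23e-01  5.50e-02  1.19e+02  1.18e+02  1.19e+02]
 [ 5.06e-01 -1.20e-01  5.10e-02  1.21e+02  1.10e+02  9.80e+01]
 [ 5.10e-01 -1.22e-01  5.10e-02  1.15e+02  1.02e+02  8.60e+01]
 [ 5.23e-01 -2.01e-01  5.40e-02  1.22e+02  1.13e+02  1.03e+02]
 [ 5.28e-01 -2.10e-01  5.60e-02  1.22e+02  1.11e+02  8.30e+01]
 [ 5.33e-01 -2.02e-01  5.80e-02  1.21e+02  1.07e+02  7.10e+01]
 [ 5.29e-01 -2.14e-01  5.40e-02  1.12e+02  9.60e+01  7.70e+01]
 [ 5.34e-01 -2.06e-01  5.60e-02  1.22e+02  1.08e+02  7.30e+01]
 [ 5.38e-01 -1.98e-01  5.70e-02  1.20e+02  1.03e+02  7.20e+01]
 [ 5.34e-01 -2.13e-01  5.40e-02  1.19e+02  1.00e+02  6.50e
[... 1251 characters left out ...]
0e+01]
 [ 5.21e-01 -1.97e-01  4.90e-02  7.60e+01  6.70e+01  6.60e+01]
 [ 5.22e-01 -2.07e-01  5.40e-02  1.01e+02  7.80e+01  4.10e+01]
 [ 5.26e-01 -2.15e-01  5.60e-02  1.02e+02  8.50e+01  4.60e+01]
 [ 5.37e-01 -2.14e-01  4.90e-02  9.60e+01  7.00e+01  3.50e+01]
 [ 5.19e-01 -2.06e-01  5.10e-02  9.40e+01  6.70e+01  3.40e+01]
 [ 5.24e-01 -2.13e-01  5.30e-02  9.70e+01  7.60e+01  4.00e+01]
 [ 5.32e-01 -2.16e-01  5.00e-02  9.80e+01  7.30e+01  3.70e+01]
 [ 5.18e-01 -2.07e-01  4.90e-02  8.60e+01  6.20e+01  2.90e+01]
 [ 5.23e-01 -2.13e-01  5.00e-02  9.70e+01  7.60e+01  3.80e+01]
 [ 5.29e-01 -2.18e-01  4.90e-02  9.70e+01  7.10e+01  3.50e+01]
 [ 5.23e-01 -2.17e-01  4.90e-02  9.30e+01  6.90e+01  3.40e+01]]
```

Run:
```python
from h import *
f=np.load('pics/wrist1.npz');p,d,T=f['p'],f['d'],f['T'];P=cloud('wrist',d,T);hs=cv2.cvtColor(p,cv2.COLOR_RGB2HSV)
red=((hs[...,0]<8)|(hs[...,0]>172))&(hs[...,1]>120)&(hs[...,2]>90)
red[:175]=0;red[240:]=0;red[:,:270]=0;red[:,310:]=0
v,u=np.nonzero(red);print(u.min(),u.max(),v.min(),v.max())
Q=P[red]*1000;a=np.radians(-82);X=np.array([np.cos(a),np.sin(a)]);Y=np.array([-X[1],X[0]])
L=np.c_[Q[:,:2]@X,Q[:,:2]@Y,Q[:,2]]
print(np.percentile(L,[2,10,50,90,98],axis=0).round(1))
t=L[L[:,2]>61];print('top',len(t),np.percentile(t,[2,50,98],axis=0).round(1))
mid=(t[:,:2].min(0)+t[:,:2].max(0))/2;print('mid world',X*mid[0]+Y*mid[1])
plan([(.6215,.176,.12,98),(.6215,.176,.042-.002,None)])
```

```text
278 290 195 222
[[-94.3 622.7   3.3]
 [-92.9 626.5   4.1]
 [-86.1 644.2  64. ]
 [-71.4 673.3  65.2]
 [-69.7 679.   66. ]]
top 235 [[-94.3 622.7  61.7]
 [-88.7 638.7  64.4]
 [-81.7 655.2  66.1]]
mid world [621.37719911 176.2115554 ]
6
[[-1, -8.5, -11.2, 40.0, 0, 0, 0.008],
[-1, -8.6, -11.1, 40.0, 0, 0, 0.008],
[-1, -8.7, -11.0, 40.0, 0, 0, 0.008],
[-1, -8.8, -11.0, 40.0, 0, 0, 0.008],
[-1, 0.0, 0.0, 40.0, 0, 0, -0.0],
[-1, 0.0, 0.0, 40.0, 0, 0, -0.0]]
```

Call:
servo_tool(
  commands=[
    [-1,-8.5,-11.2,40,0,0,0.009],
    [-1,-8.6,-11.1,40,0,0,0.009],
    [-1,-8.7,-11,40,0,0,0.009],
    [-1,-8.7,-11,40,0,0,0.009],
    [-1,0,0,35,0,0,0],
    [-1,0,0,25,0,0,0],
    [-1,0,0,17,0,0,0],
    [-1,0,0,0,0,0,0],
    [-0.2,0,0,0,0,0,0],
    [0.3,0,0,0,0,0,0],
  ],
  squeeze=30,
)

```text
clock: 3.25
tool_pos: [0.6219, 0.1774, 0.046]
orientation: [3.141, 0.004, -3.003]
wrist_force: [0.9, 0.4, -0.9]
width: 0.0756
```

Call:
servo_tool(
  commands=[
    [1,0,0,0,0,0,0],
    [1,0,0,0,0,0,0],
    [1,0,0,0,0,0,0],
    [1,0,0,0,0,0,0],
    [1,0,0,0,0,0,0],
  ],
)

```text
clock: 3.75
tool_pos: [0.6209, 0.1766, 0.0435]
orientation: [-3.142, -0.0, -3.004]
wrist_force: [-0.4, -0.3, 0.2]
width: 0.0352
```

Run:
```python
from h import *
s=readout.read_state();print(s['clock'],s['width'],s['wrist_force'].round(1),tool(s).round(4))
```

```text
3.75 0.03517880900154034 [-0.4 -0.3  0.2] [[-0.9905 -0.1376 -0.      0.6209]
 [-0.1376  0.9905 -0.      0.1766]
 [ 0.     -0.     -1.      0.0435]
 [ 0.      0.      0.      1.    ]]
```

Call:
servo_tool(
  commands=[
    [1,0,0,0,0,0,0],
    [1,0,0,0,0,0,0],
    [1,0,0,0,0,0,0],
    [1,0,0,0,0,0,0],
  ],
)

```text
clock: 4.15
tool_pos: [0.6209, 0.1768, 0.0434]
orientation: [3.142, -0.0, -3.003]
wrist_force: [-0.6, -0.4, -0.4]
width: 0.014
```

Call:
servo_tool(
  commands=[
    [1,0,0,-8,0,0,0],
    [1,0,0,-15,0,0,0],
    [1,0,0,-20,0,0,0],
    [1,0,0,-20,0,0,0],
    [1,0,0,-22,0,0,0],
    [1,0,0,-24,0,0,0],
    [1,0,0,-24,0,0,0],
    [1,0,0,-24,0,0,0],
    [1,0,0,-24,0,0,0],
    [1,0,0,-24,0,0,0],
    [1,0,0,-24,0,0,0],
    [1,0,0,-21,0,0,0],
  ],
  squeeze=40,
)

```text
clock: 5.35
tool_pos: [0.6206, 0.1763, 0.2954]
orientation: [-3.141, 0.0, -3.004]
wrist_force: [0.0, 1.1, -5.0]
width: 0.0138
```

Run:
```python
from h import *
s=readout.read_state();print(s['clock'],s['width'],s['wrist_force'].round(1),s['moment'].round(2),tool(s).round(4))
p1,d1=eyes.camera('scene');p2,d2=eyes.camera('side');np.savez('pics/l.npz',p1=p1,d1=d1,p2=p2,d2=d2,T=tool(s))
a=p1[60:310,240:560];b=p2[0:250,120:440]
save('lift',cv2.resize(np.hstack([a,b]),(800,312)))
# rest candidates in plan: view rest pose start (TCP)
plan([(.555,.02,.29,None),(.4934,-.252,.29,75)],g=1,step=30)
```

```text
5.35 0.013793888892293805 [ 0.   1.1 -5. ] [ 0.13  0.01 -0.04] [[-9.905e-01 -1.374e-01  4.000e-04  6.206e-01]
 [-1.374e-01  9.905e-01 -3.000e-04  1.763e-01]
 [-3.000e-04 -4.000e-04 -1.000e+00  2.954e-01]
 [ 0.000e+00  0.000e+00  0.000e+00  1.000e+00]]
16
[[1, 14.5, -24.4, 1.4, 0, 0, -0.0],
[1, 14.5, -24.4, 1.4, 0, 0, -0.0],
[1, 14.5, -24.4, 1.4, 0, 0, -0.0],
[1, 14.5, -24.4, 1.4, 0, 0, -0.0],
[1, 14.5, -24.4, 1.4, 0, 0, -0.0],
[1, 14.5, -24.4, 1.4, 0, 0, -0.0],
[1, 9.9, -26.1, -0.0, 0, 0, 0.04],
[1, 8.8, -26.5, -0.0, 0, 0, 0.04],
[1, 7.7, -26.8, -0.0, 0, 0, 0.04],
[1, 6.7, -27.1, -0.0, 0, 0, 0.04],
[1, 5.6, -27.3, -0.0, 0, 0, 0.04],
[1, 4.5, -27.5, -0.0, 0, 0, 0.04],
[1, 3.4, -27.7, -0.0, 0, 0, 0.04],
[1, 2.3, -27.8, -0.0, 0, 0, 0.04],
[1, 1.1, -27.9, -0.0, 0, 0, 0.04],
[1, 0.0, -27.9, -0.0, 0, 0, 0.04]]
```

View pics/lift.png

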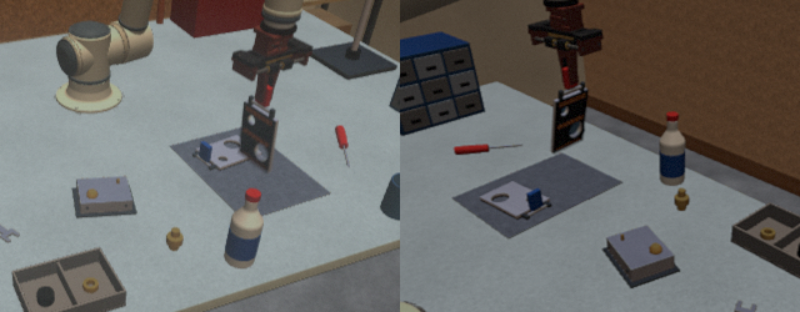

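The lift picture shows the plate hanging from the red grip at about (258,135) on the left and (570,120) on the right, black ribbed side toward -y. The blue plate hasn't moved, and the grey rest at (103,193) is clear. Next I'll move partway and look at the rest from the wrist.

Call:
servo_tool(
  commands=[
    [1,12,-20,0,0,0,0],
    [1,14.5,-24.4,0,0,0,0],
    [1,14.5,-24.4,0,0,0,0],
    [1,14.5,-24.4,0,0,0,0],
    [1,14.5,-24.4,0,0,0,0],
    [1,12,-20,0,0,0,0],
    [1,5,-10,0,0,0,0],
  ],
)

```text
clock: 6.15
tool_pos: [0.554, 0.017, 0.2926]
orientation: [-3.142, -0.002, -3.005]
wrist_force: [0.0, 0.7, -4.2]
width: 0.0139
```

Run:
```python
from h import *
s=readout.read_state();T=tool(s);print(s['clock'],T[:3,3].round(4))
p,d=eyes.camera('wrist');save('wrist2',p);np.savez('pics/wrist2.npz',p=p,d=d,T=T)
for r in eyes.landmark_of('rest_seat','wrist'): print(np.round(r['point'],4),round(r['conf'],2),proj('wrist',r['point']))
P=cloud('wrist',d,T)*1000
m=(np.linalg.norm(P[...,:2]-[515,-170],axis=-1)<110)&(P[...,2]>33)&(P[...,2]<47)
print(m.sum(),'deck z',np.median(P[m][:,2]),cv2.minAreaRect(P[m][:,:2].astype(np.float32)))
hs=cv2.cvtColor(p,cv2.COLOR_RGB2HSV)
m=(np.linalg.norm(P[...,:2]-[515,-170],axis=-1)<80)&(P[...,2]>50)&(P[...,2]<62)
n,lab,st,ce=cv2.connectedComponentsWithStats(m.astype(np.uint8))
for i in range(1,n):
    if st[i,4]>8:
        Q=P[lab==i];print('pin',st[i,4],ce[i].round(),((Q.min(0)+Q.max(0))/2).round(1),Q.mean(0).round(1),(Q.max(0)-Q.min(0)).round(1))
```

```text
6.15 [0.554  0.017  0.2926]
[ 0.5141 -0.1722  0.0405] 0.66 [186, 132]
[0.5531 0.0333 0.1701] 0.38 [333, 202]
6530 deck z 41.20020066761393 ((517.234375, -167.85244750976562), (127.90462493896484, 100.00343322753906), 74.29383850097656)
pin 30 [217. 132.] [ 506.3 -125.3   53.5] [ 506.4 -125.    53.5] [6.8 7.1 6.3]
pin 248 [159. 141.] [ 529.  -204.    53.5] [ 528.9 -202.9   54.1] [23.7 22.7  7. ]
```

View pics/wrist2.png

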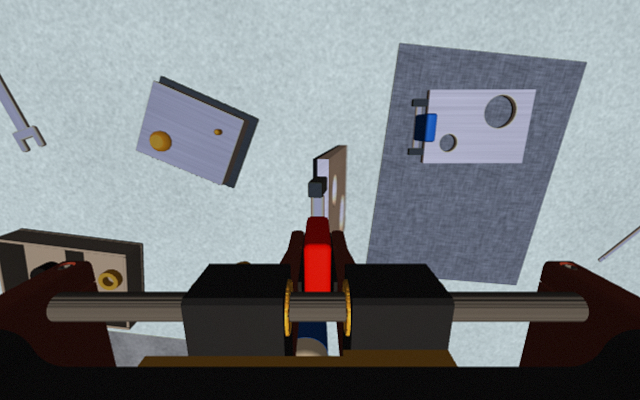

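The rest shows at (195,132): thick pin at (159,141), thin pin at (217,132). The plate hangs from the grip at (318,250). The deck rectangle and the pins agree on a seat centre of about (0.5165, -0.1697) and a heading of about 74.1°. Next I'll fly over to beyond the -x end.

Run:
```python
from h import *
plan([(.4932,-.2514,.292,74.1)],g=1,step=28)
```

```text
10
[[1, 9.7, -25.8, 0.1, 0, 0, 0.041],
[1, 8.7, -26.2, 0.1, 0, 0, 0.041],
[1, 7.6, -26.5, 0.1, 0, 0, 0.041],
[1, 6.5, -26.8, 0.1, 0, 0, 0.041],
[1, 5.4, -27.1, 0.1, 0, 0, 0.041],
[1, 4.2, -27.3, 0.1, 0, 0, 0.041],
[1, 3.1, -27.4, 0.1, 0, 0, 0.041],
[1, 2.0, -27.5, 0.1, 0, 0, 0.041],
[1, 0.8, -27.6, 0.1, 0, 0, 0.041],
[1, -0.3, -27.6, 0.1, 0, 0, 0.041]]
```

Call:
servo_tool(
  commands=[
    [1,9.7,-25.8,0,0,0,0.041],
    [1,8.7,-26.2,0,0,0,0.041],
    [1,7.6,-26.5,0,0,0,0.041],
    [1,6.5,-26.8,0,0,0,0.041],
    [1,5.4,-27.1,0,0,0,0.041],
    [1,4.2,-27.3,0,0,0,0.041],
    [1,3.1,-27.4,0,0,0,0.041],
    [1,2,-27.5,0,0,0,0.041],
    [1,0.8,-27.6,0,0,0,0.041],
    [1,-0.3,-27.6,0,0,0,0.041],
    [1,0,0,0,0,0,0],
    [1,0,0,0,0,0,0],
  ],
)

```text
clock: 7.45
tool_pos: [0.495, -0.2504, 0.2928]
orientation: [3.141, -0.001, 2.87]
wrist_force: [-0.4, -0.6, -3.7]
width: 0.0134
```

Run:
```python
from h import *
s=readout.read_state();T=tool(s);print(s['clock'],T.round(4),s['wrist_force'].round(1),s['width'])
c=np.radians(74.1);X=np.array([np.cos(c),np.sin(c)]);Y=np.array([-X[1],X[0]]);S=np.array([516.5,-169.7])
print('TCP seat',(T[:2,3]*1000-S)@X,(T[:2,3]*1000-S)@Y,np.degrees(np.arctan2(T[1,1],T[0,1])))
for n in('scene','side'):
    p,d=eyes.camera(n);save('over_'+n,p);P=cloud(n,d)*1000
    L=np.dstack([(P[...,:2]-S)@X,(P[...,:2]-S)@Y,P[...,2]])
    m=(abs(L[...,0]+85)<45)&(abs(L[...,1])<75)&(L[...,2]>88)&(L[...,2]<235)
    Q=L[m];print(n,m.sum(),np.percentile(Q,[1,5,50,95,99],axis=0).round(1))
    for z in range(90,240,20):
        q=Q[abs(Q[:,2]-z)<6]; 
        if len(q)>5: print(z,len(q),q.min(0).round(1)[:2],np.median(q,0).round(1)[:2],q.max(0).round(1)[:2])
```

```text
7.45 [[-9.633e-01  2.683e-01 -7.000e-04  4.950e-01]
 [ 2.683e-01  9.633e-01  7.000e-04 -2.504e-01]
 [ 8.000e-04  5.000e-04 -1.000e+00  2.928e-01]
 [ 0.000e+00  0.000e+00  0.000e+00  1.000e+00]] [-0.4 -0.6 -3.7] 0.013433547913411698
TCP seat -83.53509304645262 -1.4423205255392948 74.43760020139241
scene 469 [[-128.3  -57.   104.6]
 [-126.3  -55.1  111.9]
 [-108.6  -20.2  172.4]
 [ -93.4   43.4  228.6]
 [ -87.8   50.3  234. ]]
110 38 [-128.9  -57. ] [-126.9  -22.6] [-114.9   51.6]
130 53 [-123.8  -58.4] [-119.9  -13.7] [-108.8   44.8]
150 35 [-118.6  -55.9] [-114.3    0.8] [-105.8   48.7]
170 39 [-112.8  -54.8] [-110.2  -33.5] [-99.4  53.4]
190 45 [-108.1  -59.3] [-105.2  -25.1] [-93.8  56.8]
210 49 [-102.3  -54.8] [-99.2 -18.5] [-87.7  49.7]
230 38 [-96.6 -58.5] [-94.5 -23.1] [-85.1  53.3]
side 2130 [[-121.1  -52.5  103.1]
 [-119.3  -48.2  108.3]
 [-105.3    5.5  175.1]
 [ -93.7   49.9  229.2]
 [ -91.    51.   233.9]]
110 195 [-123.9  -52.2] [-118.8    1.9] [-109.6   51.1]
130 181 [-119.1  -53.8] [-114.9   11.1] [-103.2   51.3]
150 133 [-114.3  -53.4] [-110.5   23.7] [-98.7  51.2]
170 209 [-110.7  -52.7] [-106.4    6.2] [-95.1  51.5]
190 218 [-106.2  -53.5] [-102.3    4.4] [-90.   51.3]
210 189 [-102.5  -53.7] [-98.2  -6.7] [-88.3  51.3]
230 202 [-98.6 -53.3] [-94.3   1.8] [-84.6  51. ]
```

Call:
servo_tool(
  commands=[
    [1,1.4,0,15,0,0,0],
    [1,0,0,20,0,0,0],
    [1,0,0,20,0,0,0],
    [1,0,0,10,0,0,0],
    [1,0,0,0,0,0,0],
    [1,0,5,1,0,0,0],
    [1,0,6,1,0,0,0],
    [1,0,5,0,0,0,0],
    [1,0,0,0,0,0,0],
  ],
)

```text
clock: 8.45
tool_pos: [0.4985, -0.2342, 0.2357]
orientation: [-3.138, 0.011, 2.872]
wrist_force: [-7.7, 0.8, 26.2]
width: 0.0136
```

```bash
cat >> h.py <<'E'
c_=np.radians(74.1);X=np.array([np.cos(c_),np.sin(c_)]);Y=np.array([-X[1],X[0]]);S=np.array([516.5,-169.7])
def seat(T): return np.r_[(T[:2,3]*1000-S)@X,(T[:2,3]*1000-S)@Y,T[2,3]*1000,np.degrees(np.arctan2(T[1,1],T[0,1]))].round(1)
E
python3 - <<'E'
from h import *
s=readout.read_state();T=tool(s);print(s['clock'],seat(T),s['wrist_force'].round(1),s['width'])
p,d=eyes.camera('side');P=cloud('side',d)*1000;save('pre_side',p,(200,60,440,260),3)
L=np.dstack([(P[...,:2]-S)@X,(P[...,:2]-S)@Y,P[...,2]])
m=(abs(L[...,0]+90)<45)&(abs(L[...,1])<60)&(L[...,2]>48)&(L[...,2]<170)&(L[...,0]<-64);Q=L[m]
for z in range(50,170,20):
    q=Q[abs(Q[:,2]-z)<6]
    if len(q)>5: print(z,len(q),q.min(0).round(1)[:2],np.median(q,0).round(1)[:2],q.max(0).round(1)[:2])
th=np.radians(np.r_[90:2:-2.5,1.5,0]);x=-62+149*np.cos(th)-5.5*np.sin(th);z=40+149*np.sin(th)+5.5*np.cos(th)
print([[round(float(a),1),round(float(-b),1)] for a,b in zip(np.diff(x),np.diff(z))])
E
```

```text
8.45 [-67.   -0.3 235.7  74.5] [-7.7  0.8 26.2] 0.013581647973760646
50 96 [-73.  -49.7] [-69.8   5.3] [-64.6  52.6]
70 127 [-73.1 -52.8] [-69.6   9.5] [-64.1  52.8]
90 95 [-72.8 -51.9] [-70.2  21.7] [-64.  53.]
110 147 [-74.1 -51.5] [-70.8   8. ] [-64.9  52.8]
130 157 [-74.5 -51.7] [-70.9   1.9] [-67.7  53. ]
150 145 [-74.4 -50.5] [-71.4  -1.1] [-64.9  53. ]
[[6.5, -0.1], [6.5, 0.2], [6.5, 0.5], [6.5, 0.8], [6.4, 1.0], [6.4, 1.3], [6.3, 1.6], [6.2, 1.9], [6.1, 2.1], [6.0, 2.4], [5.9, 2.7], [5.8, 2.9], [5.7, 3.2], [5.5, 3.4], [5.4, 3.7], [5.2, 3.9], [5.0, 4.1], [4.9, 4.3], [4.7, 4.5], [4.5, 4.7], [4.3, 4.9], [4.0, 5.1], [3.8, 5.3], [3.6, 5.4], [3.3, 5.6], [3.1, 5.7], [2.8, 5.9], [2.6, 6.0], [2.3, 6.1], [2.0, 6.2], [1.8, 6.3], [1.5, 6.3], [1.2, 6.4], [0.9, 6.4], [0.7, 6.5], [0.2, 2.6], [0.2, 3.9]]
```

View pics/pre_side.png

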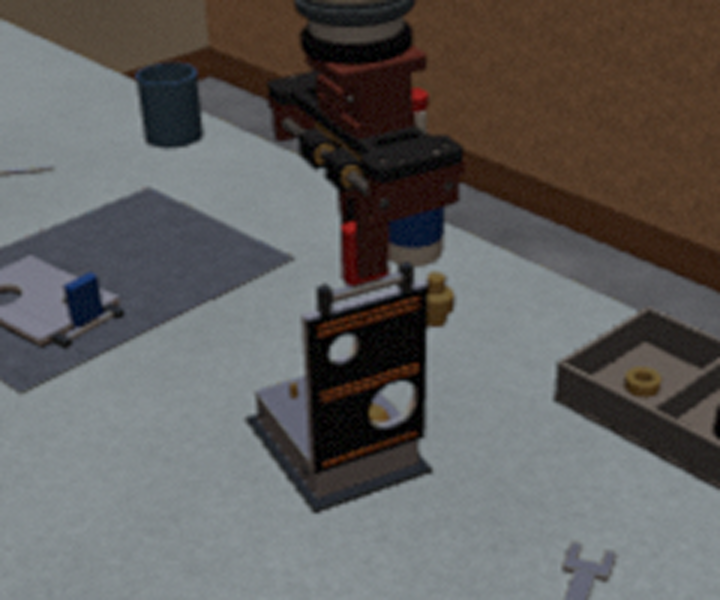

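The plate swung, and its lower edge came down on the deck edge (26 N up). I'll back off up and outward, let it settle, and retry.

Call:
servo_tool(
  commands=[
    [1,0,0,-12,0,0,0],
    [1,0,0,-12,0,0,0],
    [1,0,-8,-6,0,0,0],
    [1,0,-10,0,0,0,0],
    [1,0,-4,0,0,0,0],
    [1,0,0,0,0,0,0],
    [1,0,0,0,0,0,0],
    [1,0,0,0,0,0,0],
    [1,0,0,0,0,0,0],
    [1,0,0,0,0,0,0],
    [1,0,0,0,0,0,0],
  ],
)

```text
clock: 9.6
tool_pos: [0.4916, -0.2559, 0.2565]
orientation: [3.142, 0.0, 2.87]
wrist_force: [-0.6, -0.2, -4.6]
width: 0.014
```

```bash
cat >> h.py <<'E'
def strip(z0,z1,x0,st=20):
    for n in('side','scene'):
        p,d=eyes.camera(n);P=cloud(n,d)*1000
        L=np.dstack([(P[...,:2]-S)@X,(P[...,:2]-S)@Y,P[...,2]])
        Q=L[(abs(L[...,0]-x0)<45)&(abs(L[...,1])<70)]
        for z in range(z0,z1,st):
            q=Q[abs(Q[:,2]-z)<6]
            if len(q)>5: print(n,z,len(q),q.min(0).round(1)[:2],np.median(q,0).round(1)[:2],q.max(0).round(1)[:2])
E
python3 - <<'E'
from h import *
s=readout.read_state();T=tool(s);print(s['clock'],seat(T),s['orientation'].round(3),s['wrist_force'].round(1),s['width'])
strip(80,250,-88,30)
E
```

```text
9.6 [-89.7   0.3 256.5  74.4] [3.142 0.    2.87 ] [-0.6 -0.2 -4.6] 0.014020496041475525
side 80 163 [-92.5 -48.8] [-89.4   0.8] [-79.4  54.1]
side 110 106 [-94. -52.] [-90.4  23.7] [-81.9  54. ]
side 140 177 [-94.6 -50.2] [-91.9   4.7] [-81.3  53.6]
side 170 166 [-95.1 -49.2] [-92.6   1.8] [-81.6  53.4]
side 200 190 [-96.8 -50.7] [-94.2   3.9] [-86.   53.6]
side 230 141 [-98.  -38.2] [-93.2   4. ] [-85.3  41.5]
scene 80 22 [-91.2 -52.1] [-89.3 -47.4] [-80.4  46.8]
scene 110 21 [-91.5 -55.1] [-88.7 -48. ] [-80.2  36.8]
scene 140 22 [-92.3 -54.5] [-88.7 -48.7] [-82.8  19. ]
scene 170 20 [-92.4 -55.5] [-88.1 -49.1] [-82.1  52. ]
scene 200 23 [-93.5 -57.1] [-90.6 -48.8] [-82.   29.8]
scene 230 31 [-93.  -43.6] [-87.8 -33. ] [-81.7 -11.2]
```

Call:
servo_tool(
  commands=[
    [1,0,0,8,0,0,0],
    [1,0,0,12,0,0,0],
    [1,0,0,8,0,0,0],
    [1,0,0,3,0,0,0],
    [1,0,0,0,0,0,0],
    [1,0,4,0,0,0,0],
    [1,0,6,0,0,0,0],
    [1,0,6,0,0,0,0],
    [1,0,6,0,0,0,0],
    [1,0,6,0,0,0,0],
    [1,0,0,0,0,0,0],
  ],
)

```text
clock: 10.8
tool_pos: [0.4994, -0.2282, 0.2256]
orientation: [3.141, 0.0, 2.871]
wrist_force: [-0.7, 0.1, -4.8]
width: 0.014
```

Run:
```python
from h import *
s=readout.read_state();T=tool(s);print(s['clock'],seat(T),s['orientation'].round(3),s['wrist_force'].round(1),s['width'])
strip(50,200,-75,30)
```

```text
10.8 [-61.    0.4 225.6  74.5] [3.141 0.    2.871] [-0.7  0.1 -4.8] 0.01398969942832329
side 50 205 [-76.2 -50.9] [-72.1 -11. ] [-30.1  54.1]
side 80 102 [-75.2 -51.2] [-71.1  24.5] [-61.7  53.6]
side 110 167 [-74.8 -50.1] [-69.9   3.6] [-58.6  53.6]
side 140 156 [-71.2 -50.3] [-68.4   1. ] [-58.2  54.1]
side 170 191 [-71.3 -50.3] [-67.2   4.8] [-55.   53.5]
scene 50 60 [-71.9 -53.4] [-52.5 -25.6] [-30.4  35.5]
scene 80 24 [-70.1 -54. ] [-66.9 -24. ] [-59.4  44.8]
scene 110 31 [-69.6 -53.4] [-68. -41.] [-56.3  54.1]
scene 140 25 [-67.6 -55.3] [-65.6 -46.1] [-56.5  38.1]
scene 170 28 [-66.5 -51.8] [-65.7 -28.9] [-56.7  43.4]
```

The plate now leans on the deck edge with only its own weight on the wrist. Next is the arc.

Call:
servo_tool(
  commands=[
    [1,0,6.5,0.2,0,0,0],
    [1,0,6.5,0.5,0,0,0],
    [1,0,6.5,0.8,0,0,0],
    [1,0,6.4,1,0,0,0],
    [1,0,6.4,1.3,0,0,0],
    [1,0,6.3,1.6,0,0,0],
    [1,0,6.2,1.9,0,0,0],
    [1,0,6.1,2.1,0,0,0],
    [1,0,6,2.4,0,0,0],
    [1,0,5.9,2.7,0,0,0],
    [1,0,5.8,2.9,0,0,0],
    [1,0,5.7,3.2,0,0,0],
  ],
)

```text
clock: 12.1
tool_pos: [0.5192, -0.1571, 0.2047]
orientation: [-3.142, 0.0, 2.87]
wrist_force: [0.1, -0.7, -3.8]
width: 0.0137
```

Call:
servo_tool(
  commands=[
    [1,0,5.5,3.4,0,0,0],
    [1,0,5.4,3.7,0,0,0],
    [1,0,5.2,3.9,0,0,0],
    [1,0,5,4.1,0,0,0],
    [1,0,4.9,4.3,0,0,0],
    [1,0,4.7,4.5,0,0,0],
    [1,0,0,0,0,0,0],
  ],
)

```text
clock: 12.8
tool_pos: [0.5272, -0.1273, 0.18]
orientation: [3.141, -0.001, 2.87]
wrist_force: [0.7, -0.6, -2.5]
width: 0.0136
```

Run:
```python
from h import *
s=readout.read_state();T=tool(s);print(s['clock'],seat(T),s['orientation'].round(3),s['wrist_force'].round(1),s['width'])
p,d=eyes.camera('side');save('arc',p,(240,100,400,240),4)
```

```text
12.8 [ 43.7   1.3 180.   74.5] [ 3.141e+00 -1.000e-03  2.870e+00] [ 0.7 -0.6 -2.5] 0.013571791182746498
```

View pics/arc.png

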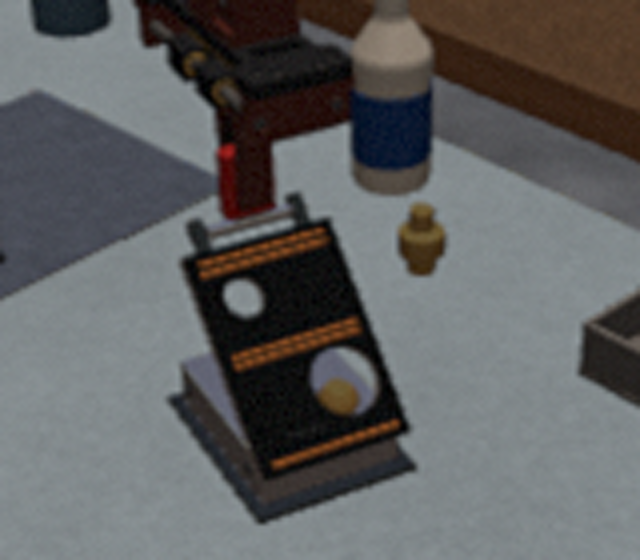

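Black face is up, and the thick pin at (338,397) lines up with the large hole. I'll keep going down.

Call:
servo_tool(
  commands=[
    [1,-1,4.5,4.7,0,0,0],
    [1,0,4.3,4.9,0,0,0],
    [1,0,4,5.1,0,0,0],
    [1,0,3.8,5.3,0,0,0],
    [1,0,3.6,5.4,0,0,0],
    [1,0,3.3,5.6,0,0,0],
    [1,0,3.1,5.7,0,0,0],
    [1,0,2.8,5.9,0,0,0],
    [1,0,0,0,0,0,0],
  ],
)

```text
clock: 13.75
tool_pos: [0.5359, -0.0994, 0.1372]
orientation: [3.141, -0.001, 2.87]
wrist_force: [-0.1, 0.9, -2.2]
width: 0.0137
```

Run:
```python
from h import *
s=readout.read_state();T=tool(s);print(s['clock'],seat(T),s['wrist_force'].round(1),s['width'])
a,d=eyes.camera('side');b,d2=eyes.camera('scene')
save('arc2',np.hstack([cv2.resize(a[120:220,260:360],(400,400),interpolation=2),cv2.resize(b[150:250,280:380],(400,400),interpolation=2)]))
```

```text
13.75 [ 73.    0.6 137.2  74.5] [-0.1  0.9 -2.2] 0.013715816130376575
```

View pics/arc2.png

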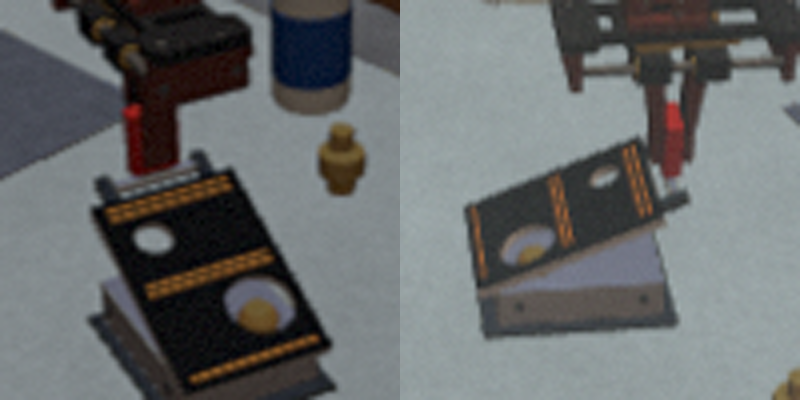

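Call:
servo_tool(
  commands=[
    [1,0,2.6,6,0,0,0],
    [1,0,2.3,6.1,0,0,0],
    [1,0,2,6.2,0,0,0],
    [1,0,1.8,6.3,0,0,0],
    [1,0,1.5,6.3,0,0,0],
    [1,0,1.2,6.4,0,0,0],
    [1,0,0.9,6.4,0,0,0],
    [1,0,0.5,5,0,0,0],
    [1,0,0,0,0,0,0],
  ],
)

```text
clock: 14.75
tool_pos: [0.5392, -0.0874, 0.0886]
orientation: [3.141, -0.001, 2.87]
wrist_force: [-0.3, 1.2, -2.3]
width: 0.0138
```

Run:
```python
from h import *
s=readout.read_state();T=tool(s);print(s['clock'],seat(T),s['wrist_force'].round(1),s['width'])
a,d=eyes.camera('side');b,d2=eyes.camera('scene')
save('arc3',np.hstack([cv2.resize(a[120:220,260:360],(400,400),interpolation=2),cv2.resize(b[150:250,280:380],(400,400),interpolation=2)]))
```

```text
14.75 [85.4  0.7 88.6 74.4] [-0.3  1.2 -2.3] 0.013766218403077055
```

View pics/arc3.png

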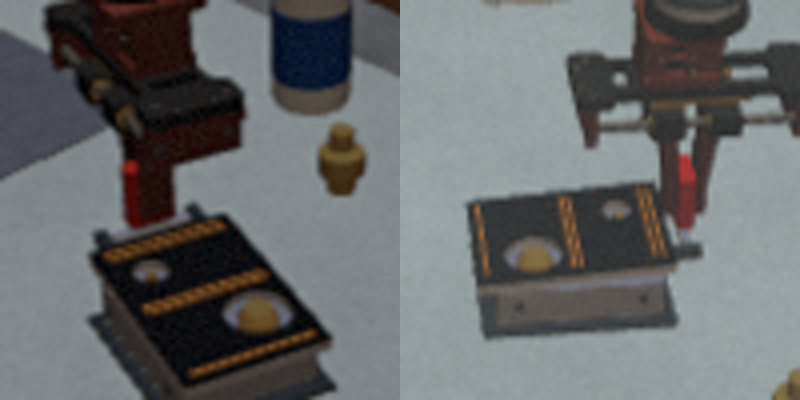

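Both pins show in their holes. Now the last few millimetres.

Call:
servo_tool(
  commands=[
    [1,0,0.3,2,0,0,0],
    [1,0,0.2,2,0,0,0],
    [1,0,0,1.5,0,0,0],
    [1,0,0,0,0,0,0],
  ],
)

```text
clock: 15.25
tool_pos: [0.5396, -0.0871, 0.0839]
orientation: [-3.142, -0.0, 2.87]
wrist_force: [0.6, 2.1, -2.4]
width: 0.0138
```

Call:
servo_tool(
  commands=[
    [1,0,0,1,0,0,0],
    [1,0,0,1,0,0,0],
    [1,0,0,0,0,0,0],
  ],
)

```text
clock: 15.55
tool_pos: [0.5396, -0.0871, 0.082]
orientation: [3.142, -0.0, 2.87]
wrist_force: [-0.1, 2.8, -2.1]
width: 0.014
```

Call:
servo_tool(
  commands=[
    [1,0,0,1,0,0,0],
    [1,0,0,1,0,0,0],
    [1,0,0,0,0,0,0],
  ],
)

```text
clock: 15.85
tool_pos: [0.5396, -0.0871, 0.0799]
orientation: [-3.142, -0.0, 2.87]
wrist_force: [0.5, 1.6, -2.7]
width: 0.0138
```

```bash
cat > chk.py <<'E'
from h import *
import sys
s=readout.read_state();T=tool(s);print(s['clock'],seat(T),s['wrist_force'].round(1),s['width'])
for n in('side','scene'):
    p,d=eyes.camera(n);save(sys.argv[1]+n,p);P=cloud(n,d)*1000
    L=np.dstack([(P[...,:2]-S)@X,(P[...,:2]-S)@Y,P[...,2]])
    for x in(-65,-50,0,10,50,65):
        q=L[(abs(L[...,0]-x)<6)&(abs(L[...,1]+(35 if x>20 or x<-40 else 0))<14)&(L[...,2]>30)&(L[...,2]<70)][:,2]
        if len(q): print(n,x,len(q),np.median(q).round(1))
E
python3 chk.py c1
```

```text
15.85 [85.8  0.4 79.9 74.4] [ 0.5  1.6 -2.7] 0.01377946835614666
side -65 32 52.3
side -50 20 51.8
side 0 29 51.9
side 10 26 52.5
side 50 22 52.8
side 65 23 52.9
scene -65 25 52.5
scene -50 21 51.3
scene 0 22 52.5
scene 10 21 53.6
scene 50 30 51.7
scene 65 27 53.1
```

Call:
servo_tool(
  commands=[
    [1,0,0,1,0,0,0],
    [1,0,0,0.5,0,0,0],
    [1,0,0,0,0,0,0],
  ],
)

```text
clock: 16.25
tool_pos: [0.5398, -0.0871, 0.0794]
orientation: [3.142, 0.001, 2.87]
wrist_force: [-1.9, 2.5, 2.9]
width: 0.0142
```

Contact: the plate is seated. I'll release and retract.

Call:
servo_tool(
  commands=[
    [0.4,0,0,0,0,0,0],
    [0.2,0,0,0,0,0,0],
    [0,0,0,0,0,0,0],
    [-0.3,0,0,0,0,0,0],
    [-0.3,0,0,0,0,0,0],
    [-0.3,0,0,-15,0,0,0],
    [-0.3,0,0,-35,0,0,0],
    [-0.3,0,0,-45,0,0,0],
    [-0.3,0,0,-45,0,0,0],
    [-0.3,0,20,-30,0,0,0],
    [-0.3,0,0,0,0,0,0],
  ],
)

```text
clock: 17.35
tool_pos: [0.5468, -0.0668, 0.2562]
orientation: [3.14, 0.011, 2.871]
wrist_force: [0.1, 1.0, 0.5]
width: 0.057
```

```bash
python3 chk.py c2
python3 - <<'E'
import cv2,numpy as np
a=cv2.imread('pics/c2side.png');b=cv2.imread('pics/c2scene.png')
f=lambda i,x,y:cv2.resize(i[y:y+125,x:x+100],(400,500),interpolation=2)
cv2.imwrite('pics/fin.png',np.hstack([f(a,255,105),f(b,280,130)]))
E
```

```text
17.35 [107.3  -0.9 256.2  74.5] [0.1 1.  0.5] 0.05702555530201681
side -65 34 52.2
side -50 20 52.0
side 0 29 52.1
side 10 27 52.2
side 50 29 52.1
side 65 24 52.1
scene -65 27 52.7
scene -50 23 51.6
scene 0 23 52.7
scene 10 20 52.6
scene 50 29 51.2
scene 65 23 52.4
```

View pics/fin.png

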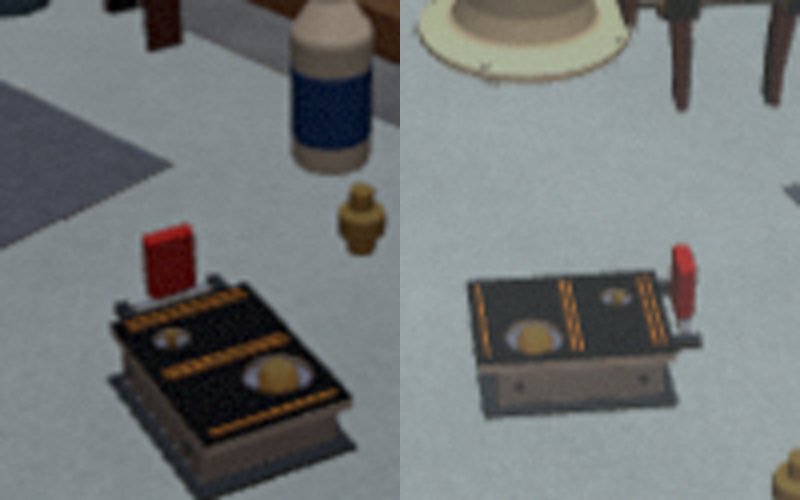

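The plate lies flat, with its top at about 52.1 mm all along in the side view, and both pins are in their holes. The gripper is clear, so I'm handing in.

```bash
python3 -c "
from h import *
print(ticket.close_job())"
```

```text
the job is handed in; nothing more can be done
None
```

The red-grip plate is turned over and seated on the grey steel rest, black padded face up, and released. I handed the job in at about 17.5 s. I lifted it by the grip, laid it over the deck's -x edge and lowered it onto the pins.

**Last checks:**
- The side camera reads the plate top at 52.0–52.2 mm along its whole length. The deck measured about 41 mm and the plate is 11 mm thick, so it is flat on the deck. The scene camera agrees but is noisier (51.2–52.7 mm).
- The pictures show the thick pin in the large hole and the thin pin in the small one. The grip stands upright and the gripper is well clear.

**One failure on the way:** on the first lowering the swinging plate landed on the deck edge, with about 26 N up at the wrist. I backed off, let it settle and repeated it cleanly. The highest wrist force read at the end of a move after that was about 5 N.

I never touched the blue plate or the green look-alike. I last saw the blue plate unmoved before laying the red plate on the rest, and did not check it again at the end.

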